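# Park the ink cartridge on the capping station

## Task

Park the ink cartridge for the night so that its nozzles do not dry: pinch its two side latches together to free it, lift it out of the print head without tearing at the latches, and press it gently down into the capping station until it is fully home, letting the latches spring out under the lips so that it stays locked there against the sprung seal. Do not force the cartridge against either socket, and leave the other things on the bench where they are.

Things in the scene. Friction and masses are not known exactly. Their poses are not given: they have to be found in the camera images.
- cartridge: Upright black ink cartridge 30 x 39.4 x 80 mm (x, y, z), about 0.14 kg, with two grey sprung latch levers on its +y and -y sides. Origin: centre of its underside; z up; y from latch to latch; alike when turned half round. The lower 36 mm goes into a socket, above that it is 30 x 22 mm. Each lever has a hook, its flat top 30 mm above the underside, that catches under a lip in the socket
- latch_pads (a point): point midway between the two ribbed finger pads of the levers, 62 mm above the cartridge's underside. Pads 14 mm wide, from 50 to 74 mm above the underside; 64 mm over their tops when sprung out, 37 mm pinched in. Pinching takes 4 N at first, 7 N fully in, on each pad; the levers then rest against the cartridge, which can be carried by them
- latch_left (a joint): lever on the cartridge's +y side: 0 sprung out, 0.20 rad pinched fully in; below about 0.16 its hook still catches on the lip, and no moderate push or pull gets it past, neither out nor in
- latch_right (a joint): the same for the lever on the -y side
- print_head: Print head unit, fixed: grey cowl 94 x 80 mm, 60 mm high, on an aluminium plate 124 x 96 mm; the cartridge is snapped into the black socket in its top and stands on the socket's floor, 26 mm above the bench, with 1 mm clearance round it and 2.5 mm from hooks up to lips. Origin at the bench under the socket's centre, x along the plate, y across the latches, z up
- head_mouth (a point): centre of the print head's socket mouth, at rim height, 66.5 mm above the bench
- cap_station: Capping station, fixed: aluminium plate 124 x 94 mm, two steel ways along its x axis and between them a grey socket block, the sled (52 x 61 mm). Origin at the bench under the middle of the sled's travel; y across the latches; z up. The sled floats: it stands anywhere up to 16 mm either way along x and stays where left (3 N shift it). Its place is not measured: look or feel for it
- cap_rim (a point): on the station (not moving with the sled): middle of the sled's travel, at the height of the sled's rim, 64.5 mm above the bench. The rim is solid for 8 mm beyond the mouth in x. The mouth, 36 x 45 mm, narrows by a 2 mm bevel to 32 x 41.4 mm: a cartridge less than 2.5 mm off is guided in, shifting the sled. The lips' undersides are 35.5 mm above the sled's floor
- cap_floor (a point): like cap_rim, at the height of the sled's floor, 24 mm above the bench. A sprung rubber seal stands 8 mm above the floor and pushes up with 1 N at first, 7 N when the cartridge is down on the floor. If the levers are out before it is 3 mm off the floor, the hooks catch and the seal lifts the cartridge to 5 or 6 mm above the floor, locked; let up sooner, it is not locked
- loupe: small black magnifier, 37 mm across, 38 mm high, standing on the bench; to be left alone; origin at its underside
- ink_tin: round ink tin, 69 mm across, 50 mm high; to be left alone; origin at its underside
- flat_bar: flat steel bar 34 x 85 x 10 mm lying on the bench; to be left alone; origin at its underside
- steel_key: steel T-handled key 70 x 94 x 11 mm lying on the bench; to be left alone; origin at its underside
- note_pad: pad of notes 77 x 52 x 18 mm; to be left alone; origin at its underside
- marker: black marker, 136 mm long, 14 mm thick, lying; to be left alone; origin at its underside

How it is judged:
By the outcome, as a careful person would: the job done as asked, in the order asked, and still so for the second after the job is handed in, with the robot touching nothing.
It also fails if it takes over 67 s, if anything falls off the work surface, if the arm or the gripper's body presses on something with over 40 N, if the wrist force passes 120 N, or if a joint passes its speed limit or range.

## Robot

A 6-joint arm with a two-finger parallel gripper is mounted at the origin on a cart in front of the work surface, level with it; the furniture and walls round the work are solid. World frame = base frame: x ahead of the robot, y to its left, z up, the work surface at z = 0. Lengths are in m, angles in rad, forces in N, time in s.
With the tool pointing down it reaches from about 0.3 to 0.775 m from the base axis. Payload 14.6 kg.
Tool frame: the origin (TCP) lies at the very end of the fingers, on their centre line; the grasp point (between the pads) lies 19 mm behind it (ctrl.hold_point_z is the z of the grasp point in the tool frame, in m); z points along the fingers, y is the direction in which the jaws open and shut (so a half turn about z gives the same grasp; the last joint's range is limited). The gripper opens to 94 mm and grips with 3 to 60 N. Pads are 16 mm wide; open, the fingers measure 119 mm over their backs; the gripper's body (75 mm by 177 mm) begins 78 mm behind the grasp point.
Start: joints at [-0.067, 0.3, 1.521, -0, 1.321, -0.067], TCP at [0.55, -0, 0.205] pointing down, gripper open.
Joint ranges: [-3.03, 3.03], [-0.79, 2.21], [0.23, 2.52], [-1.04, 4.18], [0, 3.07], [-2.55, 2.55]. Speed limits (rad/s): [2.22, 2.22, 2.57, 3.14, 3.14, 3.14].

## Interface

Orientations are given as [roll, pitch, yaw] about the fixed x, y, z axes, in that order (R = Rz(yaw) Ry(pitch) Rx(roll)).
In Python, from station import ctrl, cams, hand_in gives the robot as it stands.
- The arm moves only by the tool servo_tool, never from a script. Its argument "rows" is a list of rows, each a list of 7 numbers: the shift along the world's x, y, z in m, then the turn, a rotation vector about the world's x, y, z in rad, then the gripper command: -1 is shut, 1 is fully open, values between are in proportion. A call has exactly 8 rows; each row is the pose to reach, as a shift and turn from the pose measured when the call began; what a row does not reach only later rows make up. A row lasts 1/12 s, in which the tool goes at most 41.7 mm and 7.16 degrees, less where a joint would pass 70% of its speed; a pose out of reach is approached as far as the arm can. A call with a gripper value outside its range is refused whole. The fingers move at their own pace and stop on an object; "newtons" is the grip in N (left out, the last holds). Time passes only in rows, so rows that repeat a pose let the fingers close, or fill a call up. It gives the time, the measured TCP pose, the force and the opening at its end, in the units of the state.
- ctrl.get_obs(): the state, without advancing time (a new reading comes with each control period).
- cams.camera(name): name is "scene" or "side" or "wrist"; returns a dict with "image" (384x512x3 uint8, red, green, blue), "depth" (384x512 float32, m along the optical axis (not along the pixel's ray), 0 where there is no reading), "fx", "fy", "cx", "cy" (pixels), "rvec" (rotation vector, rad) and "tvec" (3), from world to camera coordinates, as OpenCV has them; the wrist camera has in their place "hand_eye" (4x4, takes a point from camera to tool coordinates, whose origin is the TCP and whose axes are the flange's). Camera axes: x right, y down, z forward; pixel columns grow to the right and rows downward; lengths in m; the calibration is good to about 2 mm. A picture is of the moment at which its call begins: read the wrist's pose just before it.
- hand_in(): hands the job in, once; it reports no verdict.
Trained networks look in a picture, given as the dict that the camera call returned (one of the last four; its "shot" number tells which), for a name from the list of things; names that differ only in an ending like _2 or _b are one class to them, and where a whole thing is asked for, a point or a joint stands for the part that bears it (a point fixed in the world has none). Each returns a list of dicts, best first, with "p" (0 to 1); they miss things now and then, are a little off and sometimes report something else, mostly with a low value. They report only what shows in the picture. A call takes as long as a camera call.
- cams.spot_in(picture, name): "box" ([left, top, right, bottom] as shares, 0 to 1, of the picture: columns of its width, rows of its height, round what is visible of it).
- cams.place_of(picture, name): "at" ([column, row] as shares, 0 to 1, of the picture: columns of its width, rows of its height: a listed point, or the origin of a listed thing).
The state is a dict: "time_s": time; "qpos": joint angles; "joint_vel": joint speeds; "tau": joint torques, N m; "ee_pos": TCP position; "eef_rot": TCP orientation; "force": force on the tool from outside, world axes, zero at the start; "moment": the same for the moment, N m; "grip_width": finger opening in m.
Only numpy, scipy, OpenCV 4.12 (cv2) and the standard library are available. Lean on these libraries where they do the work, as an engineer would, in place of code of your own. Each camera call takes 0.05 s, during which the arm holds its last target.

## Working session

There is one attempt and no reset: what is moved stays moved. The work goes in short steps, Python scripts to look and compute and a tool call to move; the robot and the scene stay as the last step left them, time stands still between calls to the robot, and variables do not carry over. Pictures are saved under pics/ and viewed, and the job is handed in when it is done.

Besides the shell and the picture viewer there is one more tool, called as name([rows], argument=value, ...), one row to a line, values as JSON. servo_tool: Moves the arm, as the interface text tells. Its arguments: {"type":"object","properties":{"rows":{"type":"array"},"newtons":{"type":"number"}},"required":["rows"]}

```bash
ls; mkdir -p pics; cat > h.py <<'E'
import numpy as np, cv2
from station import ctrl, cams
def pose(c, obs=None):
    # returns R,t camera->world
    if 'hand_eye' in c:
        from scipy.spatial.transform import Rotation as Ro
        T=np.eye(4);T[:3,:3]=Ro.from_euler('xyz',obs['eef_rot']).as_matrix();T[:3,3]=obs['ee_pos']
        M=T@np.array(c['hand_eye']);return M[:3,:3],M[:3,3]
    R,_=cv2.Rodrigues(np.array(c['rvec'],float).reshape(3));t=np.array(c['tvec']).reshape(3)
    return R.T,-R.T@t
def cloud(c,obs=None):
    R,o=pose(c,obs);d=c['depth'];v,u=np.mgrid[:d.shape[0],:d.shape[1]]
    P=np.stack([(u-c['cx'])/c['fx']*d,(v-c['cy'])/c['fy']*d,d],-1)
    return P@R.T+o
def ray_z(c,uv,z,obs=None):
    R,o=pose(c,obs);r=R@np.array([(uv[0]-c['cx'])/c['fx'],(uv[1]-c['cy'])/c['fy'],1.]);return o+r*(z-o[2])/r[2]
def save(c,n,s=1.5):
    im=cv2.cvtColor(c['image'],cv2.COLOR_RGB2BGR);cv2.imwrite('pics/'+n,cv2.resize(im,None,fx=s,fy=s,interpolation=cv2.INTER_CUBIC))
E
python3 - <<'E'
from h import *
o=ctrl.get_obs();print(o, ctrl.hold_point_z)
for n in ['scene','side','wrist']:
    o=ctrl.get_obs();c=cams.camera(n);save(c,n+'0.png');np.savez('pics/'+n+'0.npz',**{k:v for k,v in c.items()},obs=np.array(o,dtype=object))
    print(n,pose(c,o)[1],c['fx'])
    for t,z in [('cartridge',.026),('latch_pads',.088),('head_mouth',.0665),('print_head',0),('cap_station',0),('cap_rim',.0645),('cap_floor',.024)]:
        r=cams.place_of(c,t)
        for q in r[:2]:
            uv=np.array(q['at'])*[512,384];print(t,round(q['p'],2),uv.round(),ray_z(c,uv,z,o).round(4))
print(ctrl.get_obs()['time_s'])
E
```

```text
pics
{'time_s': 0.0, 'qpos': array([-6.65792705e-02,  3.00433796e-01,  1.52158784e+00, -1.71559903e-05,
        1.32070916e+00, -6.65506319e-02]), 'joint_vel': array([ 9.92897674e-04,  1.12445296e-05, -1.06330588e-03,  9.45027783e-04,
        2.08656749e-03,  1.20594288e-03]), 'tau': array([-1.53750298e-03, -5.31805658e+01, -3.52735734e+01,  7.07558286e-02,
        2.43994006e-02, -4.79655944e-05]), 'ee_pos': array([5.49731816e-01, 2.18412019e-05, 2.04903935e-01]), 'eef_rot': array([-3.14045592e+00, -5.91079902e-05,  1.57077191e+00]), 'force': array([-0.15984395, -0.27175998,  0.49548061]), 'moment': array([ 0.01420242, -0.03233092,  0.02519184]), 'grip_width': 0.09429839010862585} -0.0188
scene [-0.06812801 -0.8485654   0.64959953] 374.124430764555
cartridge 0.5 [280. 219.] [ 0.5334 -0.1045  0.026 ]
latch_pads 0.7 [267. 212.] [ 0.465  -0.1283  0.088 ]
latch_pads 0.69 [280. 205.] [ 0.5188 -0.1162  0.088 ]
head_mouth 0.86 [281. 209.] [ 0.5294 -0.1105  0.0665]
print_head 0.96 [280. 233.] [ 0.5143 -0.1294  0.    ]
cap_station 0.68 [238. 196.] [0.5233 0.127  0.    ]
cap_rim 0.92 [238. 17
[... 272 characters left out ...]
 -0.1043  0.088 ]
print_head 0.72 [272. 196.] [ 0.5237 -0.1075  0.    ]
cap_station 0.77 [268. 238.] [0.5243 0.1118 0.    ]
cap_rim 0.81 [269. 221.] [0.5215 0.1416 0.0645]
wrist [0.55007933 0.07414013 0.38459951] 311.19915649578013
cartridge 0.81 [238. 266.] [ 0.5228 -0.1158  0.026 ]
latch_pads 0.84 [234. 290.] [ 0.5228 -0.1117  0.088 ]
latch_pads 0.42 [397. 137.] [0.6794 0.0506 0.088 ]
head_mouth 0.88 [236. 280.] [ 0.523  -0.111   0.0665]
print_head 0.71 [238. 255.] [ 0.5217 -0.1121  0.    ]
cap_station 0.95 [235.  63.] [0.5222 0.1277 0.    ]
cap_rim 0.7 [232.  56.] [0.5242 0.1254 0.0645]
cap_rim 0.4 [231. 281.] [ 0.5169 -0.114   0.0645]
cap_floor 0.62 [236.  63.] [0.5246 0.125  0.024 ]
1.2
```

View pictures.

View pics/scene0.png

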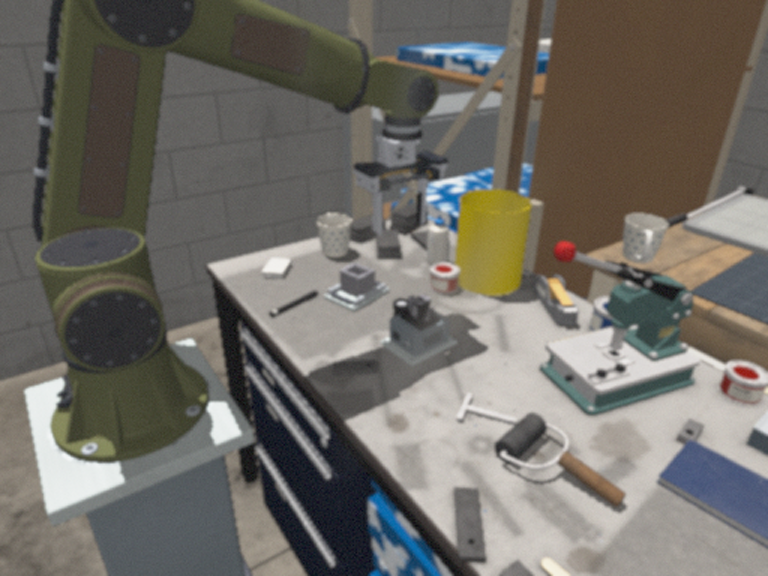

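View pics/wrist0.png

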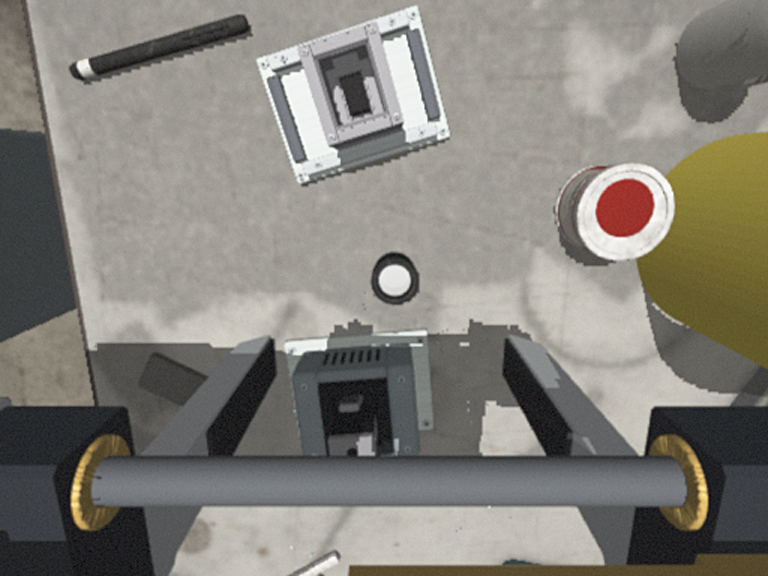

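View pics/side0.png

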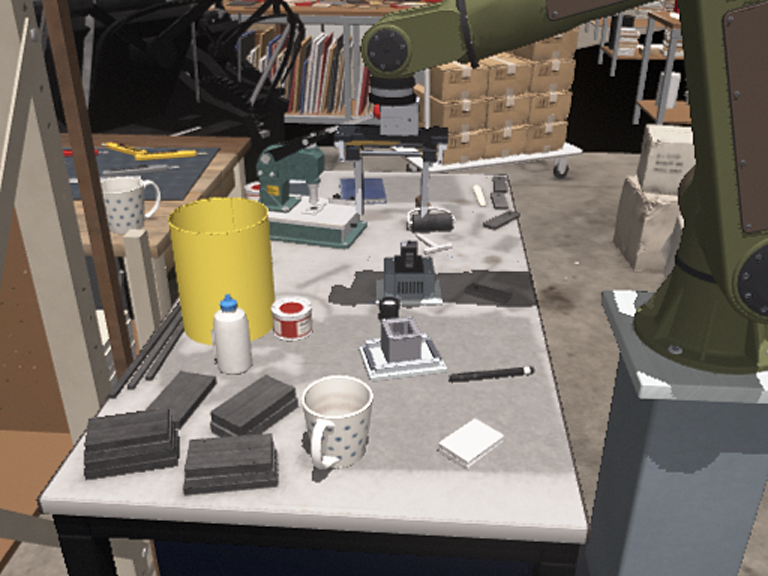

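```bash
python3 - <<'E'
from h import *
for n in ['wrist','scene','side']:
    z=np.load(f'pics/{n}0.npz',allow_pickle=True);c={k:z[k] for k in z.files if k!='obs'};o=z['obs'].item()
    P=cloud(c,o);ok=c['depth']>0
    def sel(x0,x1,y0,y1,z0,z1):
        return P[ok&(P[...,0]>x0)&(P[...,0]<x1)&(P[...,1]>y0)&(P[...,1]<y1)&(P[...,2]>z0)&(P[...,2]<z1)]
    def rect(q,l):
        if len(q)<10: print(n,l,len(q));return
        r=cv2.minAreaRect(q[:,:2].astype(np.float32));print(n,l,len(q),np.round(r[0],4),np.round(r[1],4),round(r[2],1),'z',np.median(q[:,2]).round(4))
    rect(sel(.43,.62,.05,.2,.055,.075),'sled rim')
    rect(sel(.43,.62,.04,.21,.006,.03),'cap plate')
    rect(sel(.43,.62,-.2,-.04,.05,.07),'head cowl')
    rect(sel(.43,.62,-.2,-.04,.08,.12),'cartridge top')
    q=sel(.4,.65,-.2,.21,-.01,.13);h=np.histogram(q[:,2],np.arange(-.01,.13,.004));print(dict(zip(h[1].round(3),h[0])))
E
```

```text
wrist sled rim 2340 [0.5262 0.1243] [0.0521 0.0615] 16.7 z 0.0644
wrist cap plate 7054 [0.5123 0.1364] [0.1405 0.1251] 16.6 z 0.0152
wrist head cowl 3758 [ 0.5246 -0.112 ] [0.0941 0.0778] 4.8 z 0.0601
wrist cartridge top 879 [ 0.527  -0.0992] [0.0365 0.0348] 79.9 z 0.1006
{np.float64(-0.01): np.int64(0), np.float64(-0.006): np.int64(166), np.float64(-0.002): np.int64(40571), np.float64(0.002): np.int64(435), np.float64(0.006): np.int64(3161), np.float64(0.01): np.int64(2205), np.float64(0.014): np.int64(783), np.float64(0.018): np.int64(1528), np.float64(0.022): np.int64(1468), np.float64(0.026): np.int64(220), np.float64(0.03): np.int64(894), np.float64(0.034): np.int64(409), np.float64(0.038): np.int64(298), np.float64(0.042): np.int64(138), np.float64(0.046): np.int64(165), np.float64(0.05): np.int64(156), np.float64(0.054): np.int64(357), np.float64(0.058): np.int64(2306), np.float64(0.062): np.int64(2597), np.float64(0.066): np.int64(743), np.float64(0.07): np.int64(50), np.float64(0.074): np.int64(65), np.float64(0.078): np.int64(69), np.float64(0.082): np.int64(76), np.float64
[... 2407 characters left out ...]
int64(124), np.float64(0.042): np.int64(89), np.float64(0.046): np.int64(109), np.float64(0.05): np.int64(93), np.float64(0.054): np.int64(124), np.float64(0.058): np.int64(266), np.float64(0.062): np.int64(237), np.float64(0.066): np.int64(97), np.float64(0.07): np.int64(11), np.float64(0.074): np.int64(11), np.float64(0.078): np.int64(11), np.float64(0.082): np.int64(16), np.float64(0.086): np.int64(13), np.float64(0.09): np.int64(25), np.float64(0.094): np.int64(21), np.float64(0.098): np.int64(16), np.float64(0.102): np.int64(34), np.float64(0.106): np.int64(18), np.float64(0.11): np.int64(0), np.float64(0.114): np.int64(0), np.float64(0.118): np.int64(0), np.float64(0.122): np.int64(0)}
```

servo_tool([
  [-0.01, -0.01, 0, 0, 0, -0.12, 1],
  [-0.02, -0.02, 0.01, 0, 0, -0.24, 1],
  [-0.04, -0.04, 0.02, 0, 0, -0.36, 1],
  [-0.06, -0.06, 0.03, 0, 0, -0.48, 1],
  [-0.08, -0.08, 0.04, 0, 0, -0.6, 1],
  [-0.1, -0.1, 0.05, 0, 0, -0.72, 1],
  [-0.11, -0.11, 0.06, 0, 0, -0.84, 1],
  [-0.11, -0.11, 0.06, 0, 0, -0.96, 1],
])

```text
time_s: 1.87
ee_pos: [0.4391, -0.1117, 0.2677]
eef_rot: [3.139, -0.002, 0.603]
force: [-0.3, 0.4, 0.2]
grip_width: 0.0941
```

servo_tool([
  [0, 0, 0, 0, 0, -0.12, 1],
  [0, 0, 0, 0, 0, -0.24, 1],
  [0, 0, 0, 0, 0, -0.36, 1],
  [0, 0, 0, 0, 0, -0.48, 1],
  [0, 0, 0, 0, 0, -0.6, 1],
  [0, 0, 0, 0, 0, -0.6, 1],
  [0, 0, 0, 0, 0, -0.6, 1],
  [0, 0, 0, 0, 0, -0.6, 1],
])

```text
time_s: 2.53
ee_pos: [0.4391, -0.1117, 0.2677]
eef_rot: [3.139, -0.002, 0.007]
force: [0.3, 0.6, 0.3]
grip_width: 0.0939
```

```bash
python3 - <<'E'
from h import *
n='wrist'
o=ctrl.get_obs();c=cams.camera(n);save(c,n+'1.png');np.savez('pics/'+n+'1.npz',**{k:v for k,v in c.items()},obs=np.array(o,dtype=object))
print(o['time_s'],o['ee_pos'],o['eef_rot'],o['qpos'],pose(c,o)[1])
P=cloud(c,o);ok=c['depth']>0
def sel(x0,x1,y0,y1,z0,z1):
        return P[ok&(P[...,0]>x0)&(P[...,0]<x1)&(P[...,1]>y0)&(P[...,1]<y1)&(P[...,2]>z0)&(P[...,2]<z1)]
def rect(q,l):
        if len(q)<10: print(n,l,len(q));return
        r=cv2.minAreaRect(q[:,:2].astype(np.float32));print(n,l,len(q),np.round(r[0],4),np.round(r[1],4),round(r[2],1),'z',np.median(q[:,2]).round(4))
rect(sel(.43,.62,.05,.2,.055,.075),'sled rim')
rect(sel(.43,.62,.04,.21,.006,.03),'cap plate')
rect(sel(.43,.62,-.2,-.04,.05,.07),'head cowl')
rect(sel(.43,.62,-.2,-.04,.004,.07),'head all')
rect(sel(.43,.62,-.2,-.04,.08,.12),'cartridge top')
rect(sel(.43,.62,-.2,-.04,.098,.12),'cartridge top body')
E
```

```text
2.5333 [ 0.43905048 -0.11173547  0.2677032 ] [ 3.13868702e+00 -1.81305415e-03  6.91621592e-03] [-0.32879185  0.03396302  1.68569783 -0.00217102  1.41926308  1.23541575] [ 0.51416916 -0.1119304   0.44700592]
wrist sled rim 1775 [0.5253 0.1244] [0.0524 0.0633] 16.9 z 0.0643
wrist cap plate 4795 [0.512  0.1356] [0.1396 0.1246] 16.5 z 0.0163
wrist head cowl 4275 [ 0.5241 -0.1135] [0.0942 0.0801] 4.9 z 0.0603
wrist head all 5679 [ 0.5239 -0.1136] [0.124  0.0961] 5.0 z 0.0597
wrist cartridge top 920 [ 0.5243 -0.1135] [0.0319 0.0633] 5.0 z 0.1057
wrist cartridge top body 737 [ 0.5243 -0.1133] [0.0319 0.0615] 5.0 z 0.106
```

View pics/wrist1.png

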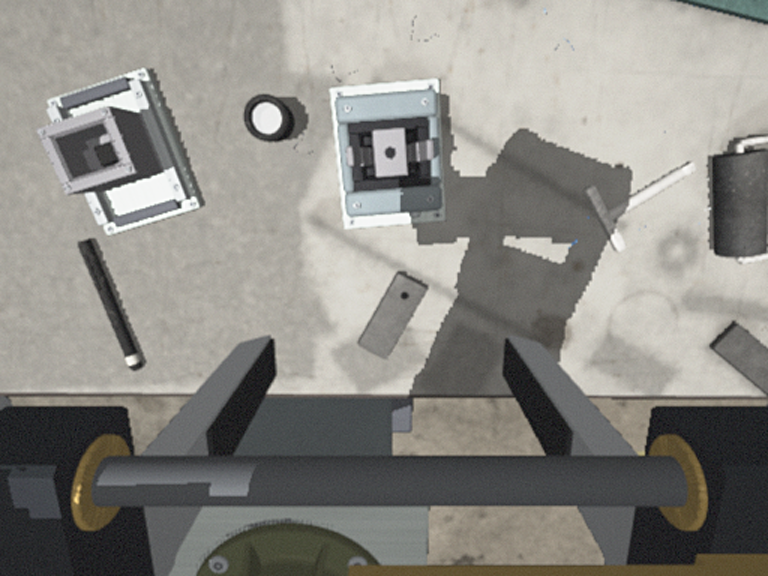

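servo_tool([
  [0.02, 0, -0.01, 0, 0, 0.02, 1],
  [0.045, -0.001, -0.02, 0, 0, 0.04, 1],
  [0.065, -0.001, -0.04, 0.001, 0.001, 0.06, 1],
  [0.08, -0.0018, -0.065, 0.002, 0.001, 0.08, 1],
  [0.0852, -0.0018, -0.09, 0.003, 0.002, 0.08, 1],
  [0.0852, -0.0018, -0.115, 0.003, 0.002, 0.08, 1],
  [0.0852, -0.0018, -0.13, 0.003, 0.002, 0.08, 1],
  [0.0852, -0.0018, -0.135, 0.003, 0.002, 0.08, 1],
])

```text
time_s: 3.25
ee_pos: [0.5232, -0.1132, 0.13]
eef_rot: [-3.14, 0.004, 0.088]
force: [0.2, -0.0, 0.3]
grip_width: 0.0937
```

```bash
python3 - <<'E'
from h import *
o=ctrl.get_obs();c=cams.camera('wrist');save(c,'wrist2.png')
print(o['time_s'],o['ee_pos'],o['eef_rot'],o['qpos'],o['force'])
P=cloud(c,o);ok=c['depth']>0
for z0,z1 in [(.05,.0645),(.098,.11)]:
    q=P[ok&(abs(P[...,0]-.524)<.07)&(abs(P[...,1]+.113)<.045)&(P[...,2]>z0)&(P[...,2]<z1)]
    if len(q): print(len(q),cv2.minAreaRect(q[:,:2].astype(np.float32)))
E
```

```text
3.25 [ 0.52322773 -0.11321882  0.1299885 ] [-3.13990929  0.0039115   0.08846631] [-2.81599852e-01  3.44626250e-01  1.64621756e+00  1.69121368e-04
  1.15500438e+00  1.20066482e+00] [ 0.20118417 -0.01538563  0.3255316 ]
5584 ((0.5251293182373047, -0.11334405839443207), (0.09257148951292038, 0.08011026680469513), 4.862393856048584)
1606 ((0.5250406861305237, -0.1131821870803833), (0.0317215733230114, 0.06187567487359047), 4.776673793792725)
```

View pics/wrist2.png

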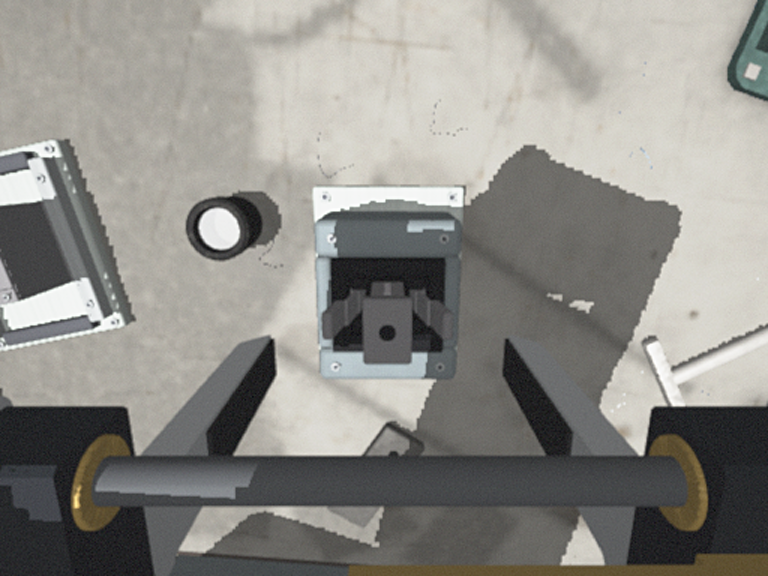

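servo_tool([
  [0.0014, 0, -0.02, -0.001, -0.003, 0, 1],
  [0.0014, 0, -0.035, -0.001, -0.003, 0, 1],
  [0.0014, 0, -0.047, -0.001, -0.003, 0, 1],
  [0.0014, 0, -0.055, -0.001, -0.003, 0, 1],
  [0.0014, 0, -0.059, -0.001, -0.003, 0, 1],
  [0.0014, 0, -0.059, -0.001, -0.003, 0, 1],
  [0.0014, 0, -0.059, -0.001, -0.003, 0, 1],
  [0.0014, 0, -0.059, -0.001, -0.003, 0, 1],
])

```text
time_s: 3.97
ee_pos: [0.5254, -0.1134, 0.0726]
eef_rot: [3.141, -0.001, 0.088]
force: [-1.0, 0.2, -0.4]
grip_width: 0.094
```

servo_tool([
  [0, 0, 0, 0, 0, 0, -1],
  [0, 0, 0, 0, 0, 0, -1],
  [0, 0, 0, 0, 0, 0, -1],
  [0, 0, 0, 0, 0, 0, -1],
  [0, 0, 0, 0, 0, 0, -1],
  [0, 0, 0, 0, 0, 0, -1],
  [0, 0, 0, 0, 0, 0, -1],
  [0, 0, 0, 0, 0, 0, -1],
], newtons=18)

```text
time_s: 4.63
ee_pos: [0.5259, -0.1136, 0.0735]
eef_rot: [3.141, -0.003, 0.088]
force: [-2.0, 0.5, 9.2]
grip_width: 0.0442
```

```bash
python3 - <<'E'
from h import *
o=ctrl.get_obs();print(o);c=cams.camera('wrist');save(c,'wrist3.png');save(cams.camera('side'),'side3.png')
E
```

```text
{'time_s': 4.6333, 'qpos': array([-2.80823168e-01,  4.19410472e-01,  1.68959347e+00, -5.35826817e-06,
        1.02987468e+00,  1.20170779e+00]), 'joint_vel': array([-0.00023238, -0.00216361, -0.00140339, -0.00055446,  0.00091137,
        0.00016303]), 'tau': array([-1.58471433e-01, -4.99949312e+01, -2.76297837e+01, -1.16441050e-03,
       -4.50487956e-01,  7.64518016e-03]), 'ee_pos': array([ 0.52586675, -0.11359317,  0.07349478]), 'eef_rot': array([ 3.14060923e+00, -2.52959428e-03,  8.82693656e-02]), 'force': array([-1.95755984,  0.46801557,  9.20985546]), 'moment': array([ 0.2309796 ,  0.35091089, -0.01763059]), 'grip_width': 0.04418621107424403}
```

View pics/wrist3.png

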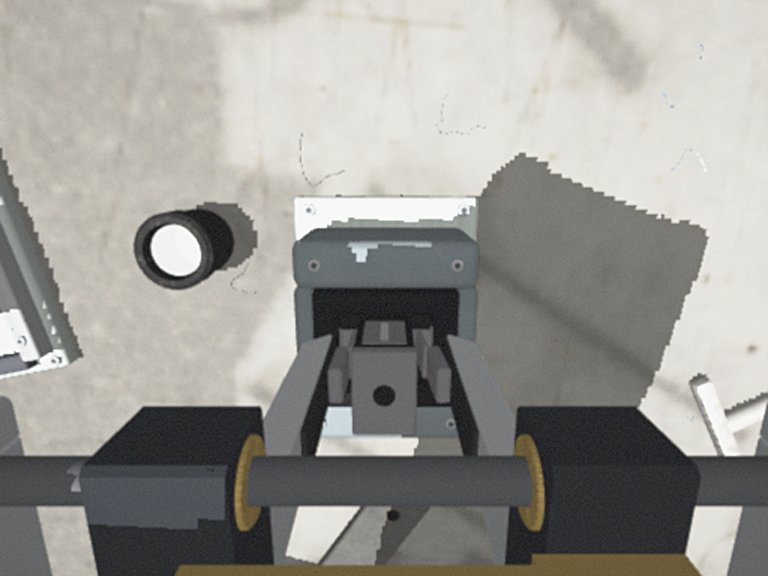

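servo_tool([
  [0, 0, 0.0005, 0, 0, 0, -1],
  [0, 0, 0.0005, 0, 0, 0, -1],
  [0, 0, 0.0005, 0, 0, 0, -1],
  [0, 0, 0.0005, 0, 0, 0, -1],
  [0, 0, 0.0005, 0, 0, 0, -1],
  [0, 0, 0.0005, 0, 0, 0, -1],
  [0, 0, 0.0005, 0, 0, 0, -1],
  [0, 0, 0.0005, 0, 0, 0, -1],
], newtons=18)

```text
time_s: 5.4
ee_pos: [0.526, -0.1131, 0.0743]
eef_rot: [-3.141, -0.003, 0.088]
force: [-0.1, 0.2, -1.0]
grip_width: 0.0367
```

servo_tool([
  [0, 0, 0.001, 0, 0, 0, -1],
  [0, 0, 0.002, 0, 0, 0, -1],
  [0, 0, 0.003, 0, 0, 0, -1],
  [0, 0, 0.0035, 0, 0, 0, -1],
  [0, 0, 0.004, 0, 0, 0, -1],
  [0, 0, 0.0045, 0, 0, 0, -1],
  [0, 0, 0.005, 0, 0, 0, -1],
  [0, 0, 0.005, 0, 0, 0, -1],
], newtons=20)

```text
time_s: 6.07
ee_pos: [0.526, -0.1131, 0.0794]
eef_rot: [-3.141, -0.003, 0.088]
force: [1.0, 0.9, -0.7]
grip_width: 0.0366
```

servo_tool([
  [0, 0, 0.003, 0, 0, 0, -1],
  [0, 0, 0.008, 0, 0, 0, -1],
  [0, 0, 0.014, 0, 0, 0, -1],
  [0, 0, 0.022, 0, 0, 0, -1],
  [0, 0, 0.032, 0, 0, 0, -1],
  [0, 0, 0.044, 0, 0, 0, -1],
  [0, 0, 0.055, 0, 0, 0, -1],
  [0, 0, 0.06, 0, 0, 0, -1],
])

```text
time_s: 6.73
ee_pos: [0.5267, -0.1132, 0.1417]
eef_rot: [3.141, -0.005, 0.088]
force: [-0.1, -0.0, -0.3]
grip_width: 0.0361
```

```bash
python3 - <<'E'
from h import *
o=ctrl.get_obs();print(o['time_s'],o['ee_pos'],o['force'],o['grip_width']);c=cams.camera('wrist');save(c,'wrist4.png');save(cams.camera('side'),'side4.png')
P=cloud(c,o);ok=c['depth']>0
q=P[ok&(abs(P[...,0]-.524)<.04)&(abs(P[...,1]+.113)<.0085)&(P[...,2]>.11)&(P[...,2]<.19)]
print(len(q));h=np.histogram(q[:,2],np.arange(.11,.19,.004));print(h)
E
```

```text
6.7333 [ 0.52666312 -0.11324281  0.1416721 ] [-0.12767332 -0.02949717 -0.28468705] 0.036109474145325234
2735
(array([  45,   39,   40,   48,   48,   54,   40,   52,   71,   57,   68,
         74,   85,   97,   34, 1019,  864,    0,    0]), array([0.11 , 0.114, 0.118, 0.122, 0.126, 0.13 , 0.134, 0.138, 0.142,
       0.146, 0.15 , 0.154, 0.158, 0.162, 0.166, 0.17 , 0.174, 0.178,
       0.182, 0.186]))
```

View pics/wrist4.png

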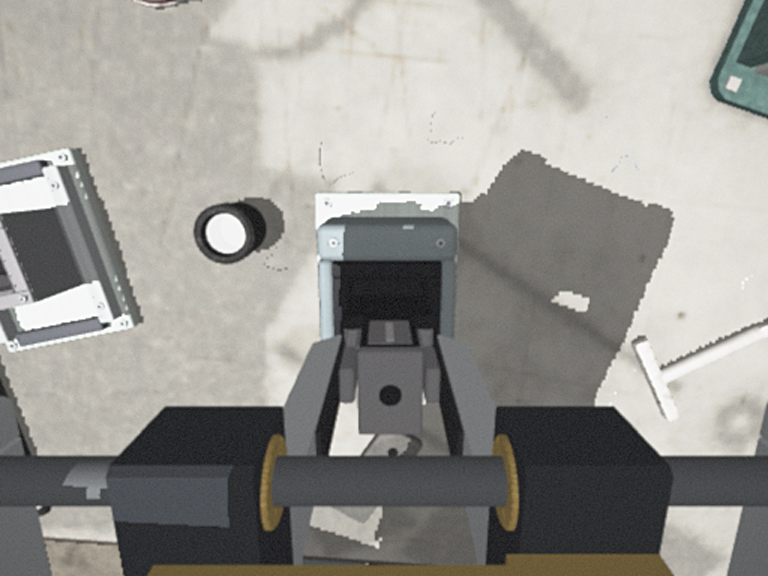

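View pics/side4.png

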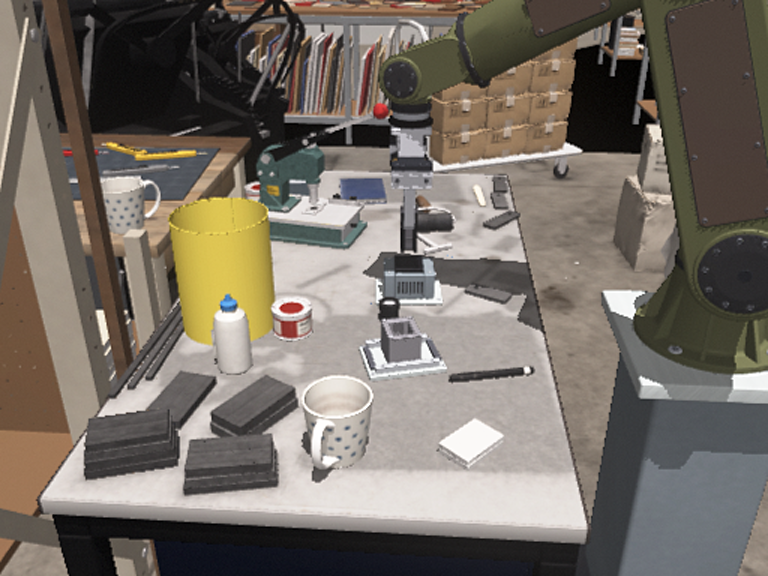

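servo_tool([
  [-0.004, 0.008, 0.005, 0, 0, 0.01, -1],
  [-0.01, 0.022, 0.01, 0, 0.001, 0.03, -1],
  [-0.018, 0.042, 0.015, 0, 0.002, 0.05, -1],
  [-0.027, 0.064, 0.02, 0, 0.003, 0.08, -1],
  [-0.036, 0.086, 0.02, 0, 0.004, 0.11, -1],
  [-0.045, 0.108, 0.02, 0, 0.005, 0.14, -1],
  [-0.053, 0.128, 0.02, 0, 0.005, 0.17, -1],
  [-0.06, 0.144, 0.02, 0, 0.005, 0.2035, -1],
])

```text
time_s: 7.5
ee_pos: [0.465, 0.033, 0.1607]
eef_rot: [-3.141, 0.0, 0.295]
force: [0.3, 0.5, -1.1]
grip_width: 0.0366
```

servo_tool([
  [-0.004, 0.015, 0, 0, 0, 0, -1],
  [-0.01, 0.03, 0, 0, 0, 0, -1],
  [-0.016, 0.044, 0, 0, 0, 0, -1],
  [-0.021, 0.055, 0, 0, 0, 0, -1],
  [-0.024, 0.061, 0, 0, 0, 0, -1],
  [-0.024, 0.061, 0, 0, 0, 0, -1],
  [-0.024, 0.061, 0, 0, 0, 0, -1],
  [-0.024, 0.061, 0, 0, 0, 0, -1],
])

```text
time_s: 8.17
ee_pos: [0.441, 0.0938, 0.1608]
eef_rot: [-3.141, 0.0, 0.295]
force: [0.3, 0.7, -1.1]
grip_width: 0.0364
```

```bash
cat > m.py <<'E'
from h import *
import sys
tag=sys.argv[1]
o=ctrl.get_obs();c=cams.camera('wrist');save(c,tag+'.png')
print(o['time_s'],o['ee_pos'],o['eef_rot'],o['force'],o['grip_width'])
P=cloud(c,o);ok=c['depth']>0
e=o['ee_pos']
def rect(q,l):
        if len(q)<10: print(l,len(q));return
        r=cv2.minAreaRect(q[:,:2].astype(np.float32));print(l,len(q),np.round(r[0],4),np.round(r[1],4),round(r[2],1),'z',np.median(q[:,2]).round(4))
def sel(x0,x1,y0,y1,z0,z1):
        return P[ok&(P[...,0]>x0)&(P[...,0]<x1)&(P[...,1]>y0)&(P[...,1]<y1)&(P[...,2]>z0)&(P[...,2]<z1)]
rect(sel(.45,.60,.06,.2,.060,.07),'sled rim')
rect(sel(.43,.62,.04,.21,.006,.012),'plate low')
# cartridge top in tool-aligned frame
yaw=o['eef_rot'][2];R=np.array([[np.cos(yaw),np.sin(yaw)],[-np.sin(yaw),np.cos(yaw)]])
q=P[ok&(P[...,2]>e[2]+.026)&(P[...,2]<e[2]+.038)];l=(q[:,:2]-e[:2])@R.T
m=(abs(l[:,0])<.03)&(abs(l[:,1])<.0115);q=q[m];l=l[m]
print('top tool x range',np.percentile(l[:,0],[0.5,2,50,98,99.5]).round(4),'y',np.percentile(l[:,1],[1,99]).round(4))
mid=abs(l[:,0])<.012
A=np.c_[l[mid],np.ones(mid.sum())];print('plane slope',np.linalg.lstsq(A,q[mid,2],rcond=None)[0]-[0,0,e[2]])
E
python3 m.py wrist5
```

```text
8.1667 [0.44100862 0.09379836 0.16079025] [-3.14106676e+00  3.03270658e-04  2.95329791e-01] [ 0.28733878  0.6894489  -1.05933608] 0.03639653938412262
sled rim 2779 [0.5256 0.1243] [0.0517 0.0617] 16.0 z 0.0644
plate low 3698 [0.5117 0.1364] [0.14   0.1253] 16.4 z 0.01
top tool x range [-0.0164 -0.0158  0.0007  0.0148  0.015 ] y [-0.0113  0.0097]
plane slope [-0.00490213  0.00214485  0.03229295]
```

View pics/wrist5.png

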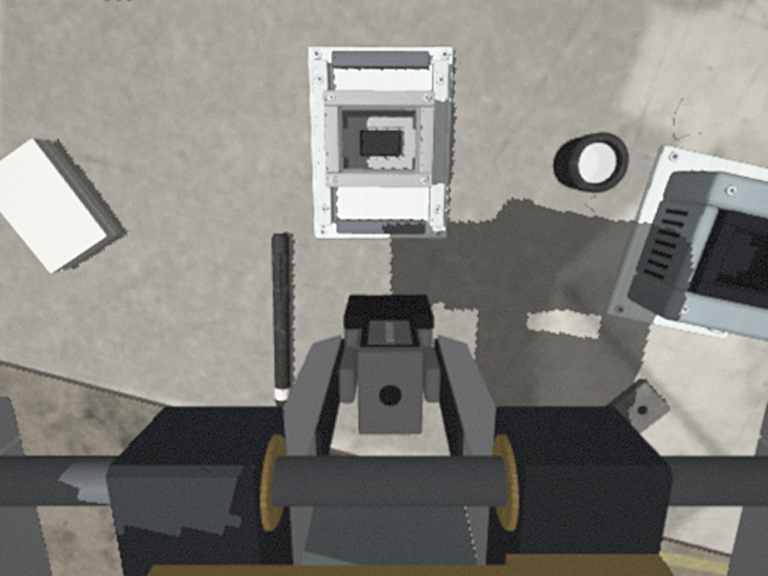

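```bash
python3 - <<'E'
from h import *
o=ctrl.get_obs();c=cams.camera('wrist');P=cloud(c,o)
m=((c['depth']>0)&(P[...,2]>.005)&(P[...,2]<.07)&(abs(P[...,0]-.512)<.09)&(abs(P[...,1]-.12)<.09)).astype(np.uint8)
n,l,s,_=cv2.connectedComponentsWithStats(m)
for k in np.argsort(-s[1:,4])[:2]+1:
    q=P[l==k];
    for a,b in [(.005,.07),(.006,.012),(.06,.07)]:
        r=q[(q[:,2]>a)&(q[:,2]<b)]
        if len(r)>20: print(k,a,b,len(r),cv2.minAreaRect(r[:,:2].astype(np.float32)))
    r=q[(q[:,2]>.06)&(q[:,2]<.07)]
    if len(r)>100:
        # edge-line fits of the sled rim in 16.7deg frame
        t=np.deg2rad(16.7);R=np.array([[np.cos(t),np.sin(t)],[-np.sin(t),np.cos(t)]]);w=r[:,:2]@R.T
        for ax in (0,1):
            oth=1-ax;bins=np.arange(w[:,oth].min()+.003,w[:,oth].max()-.003,.002)
            for f in ('min','max'):
                e=[(b+.001,getattr(w[(w[:,oth]>=b)&(w[:,oth]<b+.002),ax],f)()) for b in bins if ((w[:,oth]>=b)&(w[:,oth]<b+.002)).any()]
                e=np.array(e);p=np.polyfit(e[:,0],e[:,1],1);print('edge',ax,f,'slope deg',np.rad2deg(p[0]).round(2),'mean',e[:,1].mean().round(4))
        print('tool in frame',R@o['ee_pos'][:2], )
E
```

```text
1 0.005 0.07 11714 ((0.5237253308296204, 0.12387549132108688), (0.12436967343091965, 0.09411518275737762), 16.560546875)
1 0.006 0.012 3580 ((0.5237253308296204, 0.12387549132108688), (0.12436967343091965, 0.09411518275737762), 16.560546875)
1 0.06 0.07 2763 ((0.5251977443695068, 0.12421736866235733), (0.05160830169916153, 0.06146520748734474), 16.675546646118164)
edge 0 min slope deg 0.68 mean 0.5137
edge 0 max slope deg -0.12 mean 0.5644
edge 1 min slope deg -0.54 mean -0.0622
edge 1 max slope deg -0.31 mean -0.0016
tool in frame [ 0.44936887 -0.0370226 ]
2 0.005 0.07 279 ((0.4338882267475128, 0.17249947786331177), (0.025569278746843338, 0.012262615375220776), 12.75437068939209)
2 0.006 0.012 182 ((0.4338882267475128, 0.17249947786331177), (0.025569278746843338, 0.012262615375220776), 12.75437068939209)
```

servo_tool([
  [0.01, 0.004, 0, 0, 0, 0, -1],
  [0.026, 0.01, 0, 0, 0, -0.002, -1],
  [0.044, 0.016, 0, 0, 0, -0.004, -1],
  [0.062, 0.023, -0.005, 0, 0, -0.005, -1],
  [0.077, 0.028, -0.015, 0, 0, -0.005, -1],
  [0.085, 0.0306, -0.025, 0, 0, -0.005, -1],
  [0.085, 0.0306, -0.033, 0, 0, -0.005, -1],
  [0.085, 0.0306, -0.038, 0, 0, -0.005, -1],
])

```text
time_s: 8.93
ee_pos: [0.5256, 0.1237, 0.1213]
eef_rot: [-3.141, 0.002, 0.289]
force: [-0.0, 0.4, -1.6]
grip_width: 0.0362
```

```bash
python3 m.py wrist6; python3 - <<'E'
from h import *
save(cams.camera('side'),'side6.png');c=cams.camera('side')
im=cv2.cvtColor(c['image'],cv2.COLOR_RGB2BGR)[140:260,220:320];cv2.imwrite('pics/side6c.png',cv2.resize(im,None,fx=5,fy=5,interpolation=cv2.INTER_CUBIC))
E
```

```text
8.9333 [0.52561385 0.12374567 0.12129871] [-3.14078885e+00  2.35435825e-03  2.89209643e-01] [-0.00192796  0.37510844 -1.64049696] 0.036153697627081476
sled rim 1760 [0.5289 0.1256] [0.0454 0.0614] 16.3 z 0.0644
plate low 2782 [0.5122 0.1367] [0.1387 0.125 ] 16.5 z 0.01
top tool x range [-0.0163 -0.0156  0.0008  0.0148  0.015 ] y [-0.0113  0.0096]
plane slope [-0.00818973  0.00611531  0.032264  ]
```

View pics/wrist6.png

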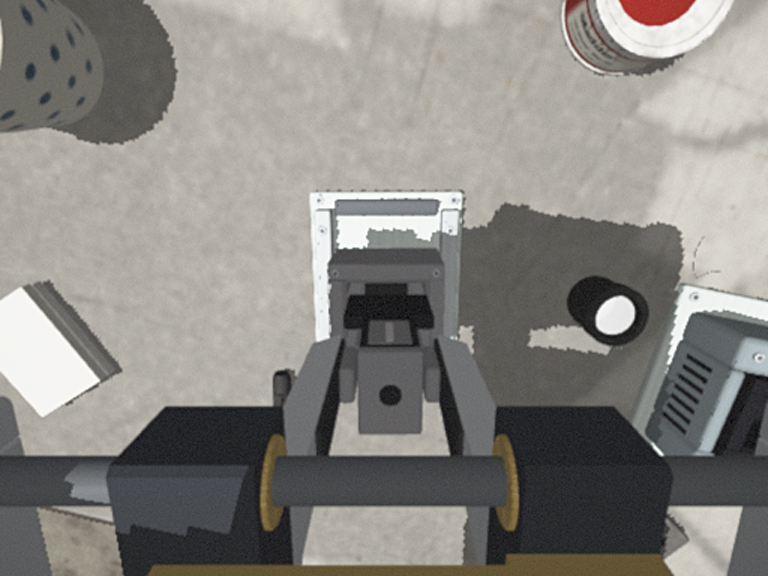

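View pics/side6c.png

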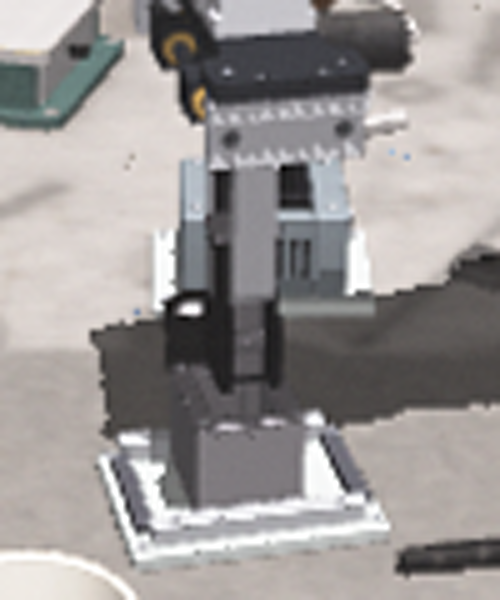

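servo_tool([
  [0.0004, 0.0006, -0.003, 0, -0.002, 0, -1],
  [0.0004, 0.0006, -0.006, 0, -0.002, 0, -1],
  [0.0004, 0.0006, -0.008, 0, -0.002, 0, -1],
  [0.0004, 0.0006, -0.01, 0, -0.002, 0, -1],
  [0.0004, 0.0006, -0.012, 0, -0.002, 0, -1],
  [0.0004, 0.0006, -0.013, 0, -0.002, 0, -1],
  [0.0004, 0.0006, -0.014, 0, -0.002, 0, -1],
  [0.0004, 0.0006, -0.014, 0, -0.002, 0, -1],
])

```text
time_s: 9.75
ee_pos: [0.526, 0.1245, 0.1085]
eef_rot: [-3.141, -0.001, 0.289]
force: [0.1, -0.0, -1.4]
grip_width: 0.0365
```

servo_tool([
  [0, 0, -0.003, 0, 0, 0, -1],
  [0, 0, -0.006, 0, 0, 0, -1],
  [0, 0, -0.009, 0, 0, 0, -1],
  [0, 0, -0.012, 0, 0, 0, -1],
  [0, 0, -0.015, 0, 0, 0, -1],
  [0, 0, -0.018, 0, 0, 0, -1],
  [0, 0, -0.02, 0, 0, 0, -1],
  [0, 0, -0.02, 0, 0, 0, -1],
])

```text
time_s: 10.42
ee_pos: [0.5259, 0.1245, 0.0881]
eef_rot: [-3.141, -0.0, 0.289]
force: [0.8, 0.2, -1.9]
grip_width: 0.0362
```

servo_tool([
  [0, 0, -0.002, 0, 0, 0, -1],
  [0, 0, -0.004, 0, 0, 0, -1],
  [0, 0, -0.006, 0, 0, 0, -1],
  [0, 0, -0.008, 0, 0, 0, -1],
  [0, 0, -0.009, 0, 0, 0, -1],
  [0, 0, -0.01, 0, 0, 0, -1],
  [0, 0, -0.0105, 0, 0, 0, -1],
  [0, 0, -0.0105, 0, 0, 0, -1],
], newtons=25)

```text
time_s: 11.08
ee_pos: [0.5259, 0.1245, 0.0776]
eef_rot: [-3.141, -0.001, 0.289]
force: [1.1, 0.8, 0.2]
grip_width: 0.0362
```

servo_tool([
  [0, 0, -0.0005, 0, 0, 0, -1],
  [0, 0, -0.001, 0, 0, 0, -1],
  [0, 0, -0.0015, 0, 0, 0, -1],
  [0, 0, -0.002, 0, 0, 0, -1],
  [0, 0, -0.0025, 0, 0, 0, -1],
  [0, 0, -0.003, 0, 0, 0, -1],
  [0, 0, -0.003, 0, 0, 0, -1],
  [0, 0, -0.003, 0, 0, 0, -1],
])

```text
time_s: 11.75
ee_pos: [0.526, 0.1245, 0.0746]
eef_rot: [-3.141, -0.001, 0.289]
force: [0.9, 0.5, 3.7]
grip_width: 0.036
```

servo_tool([
  [0, 0, -0.0003, 0, 0, 0, -1],
  [0, 0, -0.0006, 0, 0, 0, -1],
  [0, 0, -0.0009, 0, 0, 0, -1],
  [0, 0, -0.0012, 0, 0, 0, -1],
  [0, 0, -0.0015, 0, 0, 0, -1],
  [0, 0, -0.0018, 0, 0, 0, -1],
  [0, 0, -0.0018, 0, 0, 0, -1],
  [0, 0, -0.0018, 0, 0, 0, -1],
])

```text
time_s: 12.42
ee_pos: [0.526, 0.1245, 0.0729]
eef_rot: [-3.141, -0.001, 0.289]
force: [-0.2, 0.3, 5.2]
grip_width: 0.0359
```

servo_tool([
  [0, 0, -0.0003, 0, 0, 0, -1],
  [0, 0, -0.0005, 0, 0, 0, -1],
  [0, 0, -0.0008, 0, 0, 0, -1],
  [0, 0, -0.001, 0, 0, 0, -1],
  [0, 0, -0.001, 0, 0, 0, -1],
  [0, 0, -0.001, 0, 0, 0, -1],
  [0, 0, -0.001, 0, 0, 0, -1],
  [0, 0, -0.001, 0, 0, 0, -1],
])

```text
time_s: 13.08
ee_pos: [0.5261, 0.1245, 0.072]
eef_rot: [-3.141, -0.001, 0.289]
force: [-0.5, 1.0, 5.8]
grip_width: 0.0361
```

```bash
python3 m.py wrist7
```

```text
13.0833 [0.5260927  0.12451322 0.07199465] [-3.14146629e+00 -9.64097455e-04  2.89338044e-01] [-0.48171756  0.96917234  5.82926784] 0.036071589450455424
sled rim 2494 [0.5257 0.1246] [0.0524 0.0614] 16.6 z 0.0643
plate low 3560 [0.5412 0.1292] [0.088  0.0943] 16.6 z 0.0099
top tool x range [-0.0165 -0.0158  0.0007  0.0148  0.015 ] y [-0.0113  0.0097]
plane slope [-0.00248191  0.00222677  0.03231726]
```

servo_tool([
  [0, 0, -0.0008, 0, 0, 0, -0.22],
  [0, 0, -0.0012, 0, 0, 0, -0.18],
  [0, 0, -0.0016, 0, 0, 0, -0.15],
  [0, 0, -0.002, 0, 0, 0, -0.12],
  [0, 0, -0.0024, 0, 0, 0, -0.09],
  [0, 0, -0.0027, 0, 0, 0, -0.06],
  [0, 0, -0.003, 0, 0, 0, -0.03],
  [0, 0, -0.003, 0, 0, 0, 0],
])

```text
time_s: 13.8
ee_pos: [0.5264, 0.1245, 0.0695]
eef_rot: [3.141, -0.002, 0.289]
force: [-0.7, -0.0, 8.9]
grip_width: 0.0471
```

```bash
python3 m.py wrist8
```

```text
13.8 [0.52640484 0.12447745 0.06950016] [ 3.14145488e+00 -1.84757634e-03  2.89349696e-01] [-0.7058258  -0.02175093  8.85061936] 0.04714810083460123
sled rim 2937 [0.5258 0.1247] [0.0522 0.0615] 16.0 z 0.0643
plate low 3683 [0.5201 0.1372] [0.1237 0.1219] 16.5 z 0.01
top tool x range [-0.0169 -0.0163  0.0005  0.0144  0.0146] y [-0.0112  0.0108]
plane slope [-0.00201837 -0.00384856  0.0344906 ]
```

View pics/wrist8.png

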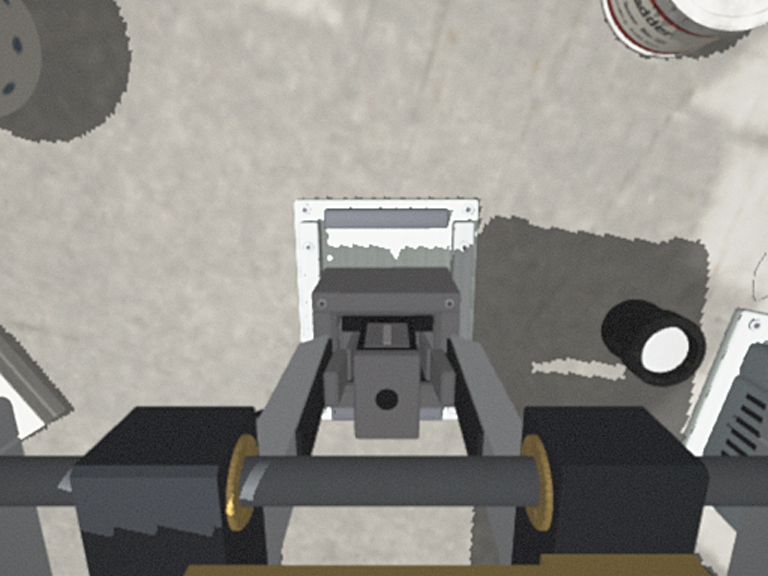

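servo_tool([
  [0, 0, -0.0005, 0, 0, 0, 0.03],
  [0, 0, -0.0008, 0, 0, 0, 0.08],
  [0, 0, -0.001, 0, 0, 0, 0.14],
  [0, 0, -0.001, 0, 0, 0, 0.2],
  [0, 0, -0.001, 0, 0, 0, 0.3],
  [0, 0, 0, 0, 0, 0, 0.45],
  [0, 0, 0, 0, 0, 0, 0.7],
  [0, 0, 0, 0, 0, 0, 1],
])

```text
time_s: 14.52
ee_pos: [0.5261, 0.1243, 0.0691]
eef_rot: [3.141, -0.001, 0.289]
force: [0.4, 0.0, -0.0]
grip_width: 0.0774
```

servo_tool([
  [0, 0, 0, 0, 0, 0, 1],
  [0, 0, 0, 0, 0, 0, 1],
  [0, 0, 0.005, 0, 0, 0, 1],
  [0, 0, 0.015, 0, 0, 0, 1],
  [0, 0, 0.03, 0, 0, 0, 1],
  [0, 0, 0.05, 0, 0, 0, 1],
  [0, 0, 0.075, 0, 0, 0, 1],
  [0, 0, 0.1, 0, 0, 0, 1],
])

```text
time_s: 15.18
ee_pos: [0.5259, 0.1243, 0.171]
eef_rot: [3.141, -0.001, 0.289]
force: [-0.4, 0.0, 0.2]
grip_width: 0.0937
```

servo_tool([
  [-0.015, -0.005, 0.01, 0, 0, 0, 1],
  [-0.035, -0.01, 0.02, 0, 0, 0, 1],
  [-0.055, -0.017, 0.03, 0, 0, 0, 1],
  [-0.07, -0.021, 0.03, 0, 0, 0, 1],
  [-0.08, -0.024, 0.03, 0, 0, 0, 1],
  [-0.08, -0.024, 0.03, 0, 0, 0, 1],
  [-0.08, -0.024, 0.03, 0, 0, 0, 1],
  [-0.08, -0.024, 0.03, 0, 0, 0, 1],
])

```text
time_s: 15.85
ee_pos: [0.4465, 0.1004, 0.2014]
eef_rot: [3.141, -0.002, 0.289]
force: [-0.4, -0.1, -0.6]
grip_width: 0.0939
```

```bash
python3 - <<'E'
from h import *
o=ctrl.get_obs();c=cams.camera('wrist');save(c,'wrist9.png');print(o['time_s'],o['ee_pos'],o['force'])
P=cloud(c,o);ok=c['depth']>0
for a,b in [(.06,.07),(.09,.12),(.0995,.12)]:
    q=P[ok&(abs(P[...,0]-.526)<.05)&(abs(P[...,1]-.124)<.05)&(P[...,2]>a)&(P[...,2]<b)]
    print(a,len(q),np.median(q[:,2]),cv2.minAreaRect(q[:,:2].astype(np.float32)))
d=P[...,:2]-[.5255,.1244];q=P[ok&(np.hypot(d[...,0],d[...,1])<.009)&(P[...,2]>.08)];print('top z',np.percentile(q[:,2],[5,50,95]))
for p in ['side','scene']:
    s=cams.camera(p);P=cloud(s);d=P[...,:2]-[.5255,.1244];q=P[(s['depth']>0)&(np.hypot(d[...,0],d[...,1])<.011)&(P[...,2]>.095)];print(p,np.percentile(q[:,2],[50,95]) if len(q) else 0)
    if p=='side':
        im=cv2.cvtColor(s['image'],cv2.COLOR_RGB2BGR)[160:270,210:330];cv2.imwrite('pics/side9c.png',cv2.resize(im,None,fx=5,fy=5,interpolation=cv2.INTER_CUBIC))
E
```

```text
15.85 [0.44649896 0.10038134 0.20141325] [-0.36040209 -0.10894367 -0.58537588]
0.06 1811 0.06460506061781329 ((0.5255776643753052, 0.12448976188898087), (0.05078989267349243, 0.06125601381063461), 16.48345947265625)
0.09 1396 0.10924537588199018 ((0.5244815349578857, 0.12350821495056152), (0.03154382109642029, 0.06255138665437698), 16.475082397460938)
0.0995 1283 0.10933066337053887 ((0.5244815349578857, 0.12350821495056152), (0.03154382109642029, 0.06255138665437698), 16.475082397460938)
top z [0.1086201  0.1096808  0.11104126]
side [0.10902322 0.11060656]
scene [0.11122391 0.11198983]
```

View pics/wrist9.png

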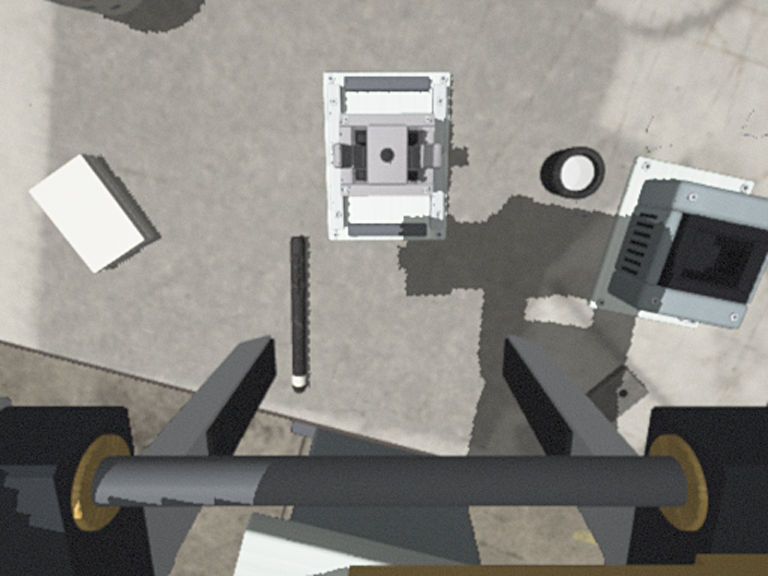

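View pics/side9c.png

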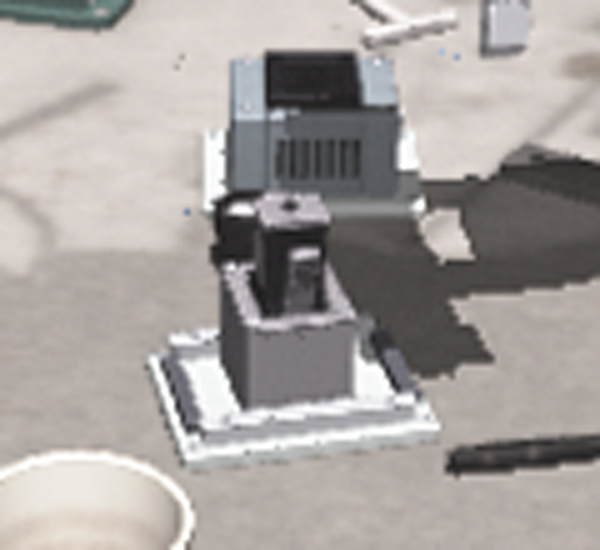

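```bash
python3 -c "
from station import hand_in
print(hand_in())"
```

```text
the job is handed in; nothing more can be done
None
```

The cartridge is parked in the capping station and, by its measured height, locked there against the seal. The job is handed in; the last move ended at 15.9 s on the robot's clock.

- **Release:** I pinched the latches fully in (36.7 mm over the pads). I lifted 5 mm as a test, saw no pull on the latches, then lifted it clear of the print head. While the latches were closing, the levers pushed the tool up with about 9 N. I let the arm give way and it faded.
- **Capping:** I measured the sled's place with the wrist camera and lowered the cartridge in without touching the sides. It went down to within about 0.3 mm of the floor (wrist-camera height) at under 6 N. I then opened the fingers slowly while following down, peaking at 8.9 N in the readings, so the levers sprang out while the cartridge was still on the floor.

**Last checks:**
- The wrist camera puts the cartridge's top at about 109.5 mm, so its underside is 5.5 mm above the floor. That is the locked height given in the task.
- The levers measure about 62.5 mm across, so they are sprung out.
- The fingers are clear, and nothing else in the last views looks moved.

**Disagreement:** The scene camera read the top about 1.5 mm higher (111 mm). It had also read the 60 mm cowl about 1 mm high. The side camera agreed with the wrist camera at 109 mm.

I did not tug the cartridge to test the lock.

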